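Feed a rail under the spring hold-down of a router table

ROBOT

A 7-joint arm with a two-finger parallel gripper is mounted at the origin on the work surface. World frame = base frame: x ahead of the robot, y to its left, z up, the work surface at z = 0. Lengths are in m, angles in rad, forces in N, time in s.
With the tool pointing down it reaches from about 0.4 to 0.875 m from the base axis. Payload 19.3 kg.
Tool frame: the origin (TCP) lies midway between the tips of the shut fingers; the grasp point (between the pads) lies 19 mm behind it; z points along the fingers, y is the line along which they close (so a half turn about z gives the same grasp; the last joint's range is limited). The gripper opens to 85 mm and grips with 20 to 120 N. Pads are 22 mm wide; open, the fingers measure 114 mm over their backs; the gripper's body (76 mm by 85 mm) begins 54 mm behind the grasp point. The pads swing forward as they close: fully open they stand 13 mm farther back than shut.
Start: joints at [1.048, 0.521, -0.036, 1.599, 0.021, 1.021, -0.113], TCP at [0.273, -0.562, 0.231] pointing down, gripper open.
Joint ranges: [-2.91, 2.91], [-0.3, 2.13], [-1.5, 1.42], [0.17, 2.43], [-1.26, 4.41], [0.16, 1.93], [-2.52, 2.52]. Speed limits (rad/s): [1.89, 1.89, 2.39, 2.39, 3.01, 3.01, 3.01].

INTERFACE

Orientations are given as [roll, pitch, yaw] about the fixed x, y, z axes, in that order (R = Rz(yaw) Ry(pitch) Rx(roll)).
In Python, from workcell import telemetry, grab_frame, calibration, bot, outline_of, landmark_of gives the robot as it stands. The module is installed in compiled form; this text tells all that it offers.
- The arm moves only by the shell command python3 -m inch 'ROWS' [FORCE]. ROWS is JSON, a list of rows, each a list of 7 numbers: the shift along the tool's x, y, z in m, then the turn, a rotation vector about the tool's x, y, z in rad, then the closure, from 0 (fully open) to 1 (shut). A call has 1 to 5 rows; each row shifts and turns the commanded pose from where the row before left it, along the tool's axes as they then stand; what a row does not reach is not made up. A row lasts 1/10 s, in which the tool goes at most 50 mm and 8.59 degrees, less where a joint would pass 70% of its speed; a pose out of reach is approached as far as the arm can. A call is refused whole if a number of a shift passes 0.05 or a number of a turn 0.15, either way. A call with a gripper value outside its range is refused whole. The fingers move at their own pace and stop on an object; FORCE is the grip in N (left out, the last holds). Time passes only in rows, so rows that do not move let the fingers close. It gives the time, the measured TCP pose, the force, the opening and the grip force at its end, in the units of the state.
- telemetry.observe(): the state, without advancing time (a new reading comes with each control period).
- grab_frame(name): name is "scene" or "top" or "wrist"; returns the picture (480x640x3 uint8, red, green, blue); there is no depth.
- calibration(name): a dict with "fovy" (degrees; the focal length in pixels is half the picture's height over the tangent of half this angle, whatever the lens; pixels are square), "cx", "cy" (the principal point, pixels), "pose" (4x4, takes a point from camera to world coordinates). Camera axes: x right, y down, z forward; pixel columns grow to the right and rows downward; lengths in m; the calibration is good to about 2 mm. A picture is of the moment at which its call begins: read the wrist's pose just before it. calibration takes no time and is no camera call; for the wrist camera it gives the pose at the moment of the call.
- bot.job_done(): hands the job in; it is judged then, once.
Trained networks look in the newest picture that a camera, given by its name, has taken for a name from the list of things; names that differ only in an ending like _2 or _b are one class to them, and where a whole thing is asked for, a point or a joint stands for the part that bears it (a point fixed in the world has none). Each returns a list of dicts, best first, with "score" (0 to 1); they miss things now and then, are a little off and sometimes report something else, mostly with a low value. They report only what shows in the picture. A call takes as long as a camera call. They do not tell look-alikes from the thing itself.
- outline_of(label, camera): "region" (480x640 bool, what is visible of it) and "rect" ([left, top, right, bottom] in pixels, round what is visible of it).
- landmark_of(label, camera): "xy" ([column, row] in pixels: a listed point, or the origin of a listed thing).
The state is a dict: "clock": time; "qpos": joint angles; "qd": joint speeds; "joint_efforts": joint torques, N m; "position": TCP position; "tool_rot": TCP orientation; "force": force on the tool from outside, world axes, zero at the start; "moment": the same for the moment, N m; "grip_width": finger opening in m; "finger_force": force on a finger pad.
Only numpy, scipy, OpenCV 4.12 (cv2) and the standard library are available. Lean on these libraries where they do the work, as an engineer would, in place of code of your own. Each camera call takes 0.05 s, during which the arm holds its last target. There are 200 camera calls.

TASK

Set the oak rail up on the router table without ever gripping or lifting it: first push it sideways until its long edge lies square against the fence. Then set the fingertips on the half-lap ledge at its trailing end, press it down hard onto the table and, still pressing hard, slide it along the fence under the leaf-spring hold-down until its front end butts against the orange stop block. Leave the rail there, flat against fence and stop with the spring bearing on it, and do not disturb the hammer, the tape measure or the glue bottle.

Things in the scene. Friction and masses are not known exactly. Their poses are not given: they have to be found in the camera images.
- table: flat grey bench top that is also the router table, top at height 0. The router's aluminium insert plate (230 x 300 mm, red ring) is flush in it and the cutter is lowered out of the way: the rail slides over both, friction about 0.3.
- rail: loose oak rail, 280 long (y) x 60 wide (x) x 24 mm thick, 0.2-0.37 kg. Origin: centre of the underside, z up. +y end: square front end. Last 45 mm at the -y (trailing) end: a half-lap 12 mm thick. The +x edge goes against the fence. At the start it lies flat, mid-length 20-32 mm off the fence, up to 5 deg askew, its front 50 to 120 mm short of the hold-down's origin.
- rail_lead (a point): bottom middle of the rail's front end, on its centre line, 140 mm ahead (+y of the rail) of its origin.
- rail_lap (a point): middle of the half-lap ledge at the rail's trailing end: ledge 45 mm (y) x 60 mm (x), 12 mm above the table. 22.5 mm ahead of this point an upright shoulder, 12 mm high and facing the trailing end, rises to the rail's 24 mm top. Press down here and push on the shoulder: on bare wood the fingers may skid. Ease back a few mm before rising, or the wedged fingers lift the rail.
- fence: fixed fence, 720 mm long, plywood face on aluminium, 45 mm high, 60 mm deep, dust port behind. Origin: on the table in the plane of its front face; x points away from the robot's side into the fence, y is the feed direction along it (face from y = -400 to +320 mm), z up. A rail laid square against it has its origin at x = -30 mm and its y parallel to the fence's.
- stop: fixed orange stop block on the fence. Origin: on the table, in the plane of the fence face and of the block's contact face; axes as the fence's. It fills y = 0 to 30 mm, x = -51 to -1 mm, up to 54 mm high; black knob above the fence, up to 78 mm. A rail butted against it has rail_lead at y = 0.
- holddown: fixed blue bracket on the fence, 34 mm wide (y), 135-165 mm before the stop; its arm reaches over the rail's path to x = -46 mm, underside 57, top 65 mm high; knob above the fence up to 79 mm. Origin: on the table, in the fence's face plane, mid bracket; axes as the fence's. From it a 26 mm wide steel leaf slopes down (27 deg) in the feed direction above x = -30 mm.
- leaf_bend (a point): lowest point of the steel leaf (bend before its upturned toe), mid width; at rest 13 mm above the table and 80 mm past the hold-down's origin in y. The rail's front end meets the leaf's sloping underside about 20 mm before this point and lifts it to 24 mm.
- leaf (a joint): lift of the leaf about its root, rad: 0 at rest, about 0.14 with the rail under it, when it presses on the rail with about 6 N (3 N at rest). Sliding the rail under it while pressing takes some 8 to 15 N along the fence. Pressing hard means the fingers push down with about 12 to 20 N; under 10 N is too light.
- hammer: loose hammer lying on the bench behind the fence, up to 300 mm long, handle along its x. Leave alone.
- tape: loose yellow and black tape measure, 66 x 36 x 60 mm, standing on the bench; origin at the centre of its underside. Leave alone.
- glue: loose white glue bottle with orange cap, 58 mm diameter, 160 mm tall, standing; origin at the centre of its underside. Leave alone.
Mind the look-alikes: they are no part of the job. What is meant by the stop is not pink or purple, and is the larger of those in its own colour.

How it is judged:
On the way, in this order (a step that is already met when the one before it is completed fails the run):
1. the rail lies square against the fence (within 4 mm and 0.025 rad) while its front end is still short of the leaf spring (x of rail in the frame of fence above -0.034 m and angle between the y axis of rail and the y axis of fence, either way round below 0.025 rad and y of rail_lead in the frame of holddown below 0.052 m), for 0.1 s.
2. the rail's front end enters under the leaf and lifts it while the rail is pressed hard onto the table (table carries over 15 N: rail, spring and fingers) (y of rail_lead in the frame of holddown between 0.055 and 0.088 m and value of joint leaf above 0.01 rad and contact force between rail and table above 15 N), for 0.1 s.
3. the front end has passed 15 mm or more beyond the leaf's bend, still pressed hard (table carries over 15 N) and not yet at the stop (y of rail_lead in the frame of holddown between 0.095 and 0.132 m and value of joint leaf above 0.08 rad and contact force between rail and table above 15 N), for 0.1 s.
At the end, for the whole second after the job is handed in: The rail lies flat and at rest, its long edge against the fence (within 4 mm and 0.025 rad), its front end against the stop (within 3 mm), with the leaf spring bearing on its top (x of rail in the frame of fence above -0.034 m and angle between the y axis of rail and the y axis of fence, either way round below 0.025 rad and y of rail_lead in the frame of stop above -0.003 m and value of joint leaf between 0.1 and 0.19 rad and angle between rail's own z axis and vertical below 0.03 rad and height (world z) of rail below 0.003 m and linear speed of rail below 0.01 m/s); the robot touches nothing.
It fails at once if the rail is lifted or tipped up (8 mm or 0.06 rad) (height (world z) of rail above 0.008 m or angle between rail's own z axis and vertical above 0.06 rad).
It fails at once if the hammer is moved more than 20 mm or tipped (distance of hammer from where it was at the start of the episode above 0.02 m or angle between hammer's own z axis and vertical above 0.3 rad).
It fails at once if the tape measure is moved more than 20 mm or tipped (distance of tape from where it was at the start of the episode above 0.02 m or angle between tape's own z axis and vertical above 0.3 rad).
It fails at once if the glue bottle is moved more than 20 mm or tipped (distance of glue from where it was at the start of the episode above 0.02 m or angle between glue's own z axis and vertical above 0.3 rad).
It also fails if it takes over 62 s, if anything falls off the work surface, if the arm or the gripper's body presses on something with over 40 N, if the wrist force passes 120 N, or if a joint passes its speed limit or range.

## Working session

There is one attempt and no reset: what is moved stays moved. The work goes in short steps, Python scripts to look and compute and a shell command to move; the robot and the scene stay as the last step left them, time stands still between calls to the robot, and variables do not carry over. Pictures are saved under pics/ and viewed, at most 10 in all, crops included, and the job is handed in when it is done.

```bash
mkdir -p pics; cat > h.py <<'E'
import numpy as np, cv2
from workcell import telemetry, grab_frame, calibration, bot, outline_of, landmark_of
def ray(cal,uv):
    f=240/np.tan(np.radians(cal['fovy'])/2); P=np.array(cal['pose'])
    d=P[:3,:3]@np.array([(uv[0]-cal['cx'])/f,(uv[1]-cal['cy'])/f,1]); return P[:3,3],d
def at_z(cal,uv,z):
    o,d=ray(cal,uv); return (o+d*(z-o[2])/d[2])[:2]
def proj(cal,p):
    f=240/np.tan(np.radians(cal['fovy'])/2); P=np.array(cal['pose'])
    q=P[:3,:3].T@(np.array(p)-P[:3,3]); return np.array([cal['cx']+f*q[0]/q[2],cal['cy']+f*q[1]/q[2]])
def save(n,im): cv2.imwrite('pics/'+n,im[...,::-1])
E
python3 - <<'E'
from h import *
np.set_printoptions(precision=4,suppress=True)
s=telemetry.observe(); print({k:np.round(v,3) for k,v in s.items()})
Z=dict(rail=0,rail_lead=0,rail_lap=.012,fence=0,stop=0,holddown=0,leaf_bend=.013,hammer=0,tape=0,glue=0)
for c in ('top','scene'):
    im=grab_frame(c); save(c+'0.png',im); cal=calibration(c)
    print(c,cal['fovy'],np.array(cal['pose'])[:3,3])
    for l,z in Z.items():
        for r in landmark_of(l,c)[:3]: print(l,round(r['score'],2),np.round(r['xy'],1),at_z(cal,r['xy'],z))
E
```

```text
{'clock': np.float64(0.0), 'qpos': array([ 1.048,  0.522, -0.036,  1.6  ,  0.021,  1.021, -0.113]), 'qd': array([-0.   ,  0.   , -0.   ,  0.001,  0.001,  0.   , -0.002]), 'joint_efforts': array([ -0.   , -92.712,   1.98 , -36.993,   0.018,   0.008,  -0.   ]), 'position': array([ 0.273, -0.562,  0.231]), 'tool_rot': array([-3.14 ,  0.   ,  0.453]), 'force': array([-0.2  , -0.065, -0.592]), 'moment': array([-0.077,  0.02 ,  0.007]), 'finger_force': np.float64(0.0), 'grip_width': np.float64(0.085)}
top 57.54132645583133 [0.4862 0.0899 0.9385]
rail 0.83 [434.1 286.5] [ 0.481  -0.1744]
rail_lead 0.72 [367.1 279.9] [ 0.4972 -0.0303]
rail_lap 0.72 [480.8 292.4] [ 0.467  -0.2705]
fence 0.98 [340.4 258.2] [0.5447 0.0262]
stop 0.79 [276.3 161.7] [0.7584 0.1628]
stop 0.65 [155.9 210.5] [0.6529 0.422 ]
stop 0.61 [245.3 248.3] [0.5687 0.2302]
holddown 0.62 [316.9 255. ] [0.5522 0.0767]
leaf_bend 0.97 [278.5 263.7] [0.534  0.1583]
hammer 0.74 [388.7 154. ] [ 0.7738 -0.0851]
tape 0.88 [134.5 253.5] [0.5607 0.4653]
glue 0.75 [214.6 357.6] [0.34   0.2938]
scene 44.51036340190749 [ 1.1287 -0.4851  0.8869]
rail 0.9 [208.7 300.7] [ 0.4769 -0.17  ]
rail_lead 0.65 [274.1 265.6] [ 0.497  -0.0232]
rail_lead 0.29 [212.5 302.8] [ 0.4861 -0.1678]
rail_lap 0.78 [152.6 327.6] [ 0.4643 -0.2833]
rail_lap 0.55 [277.8 264.5] [ 0.5085 -0.0223]
rail_lap 0.19 [383.2 224.2] [0.5793 0.2109]
fence 0.59 [312. 266.] [0.5511 0.0303]
stop 0.86 [471.  200.5] [0.6588 0.4155]
stop 0.82 [382.7 222.2] [0.5669 0.2242]
stop 0.63 [480.1 253.2] [0.7666 0.2987]
holddown 0.61 [327.8 256.2] [0.5544 0.0714]
holddown 0.45 [211.7 304.7] [ 0.4886 -0.1716]
leaf_bend 0.7 [350.8 228.8] [0.5414 0.1516]
leaf_bend 0.63 [155.1 329. ] [ 0.4708 -0.282 ]
hammer 0.61 [346.1 370.4] [ 0.766  -0.0913]
tape 0.67 [450.2 165.2] [0.5504 0.4816]
tape 0.17 [382.3 222.2] [0.5663 0.2236]
glue 0.89 [334.9 158.4] [0.3398 0.3051]
```

View pics/top0.png

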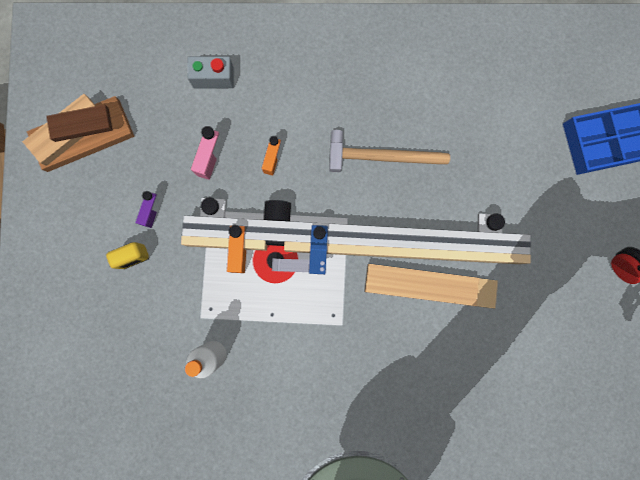

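View pics/scene0.png

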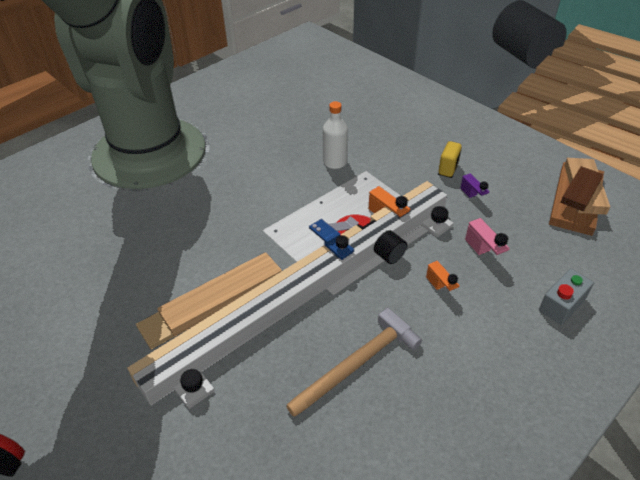

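The stop candidates in the top picture are:
- the orange block on the fence at (236,250)
- a smaller loose orange one at (271,155)
- a pink one at (205,155)
- a purple one at (146,210)

The orange block on the fence fits: it is orange, the larger of the two, and past the blue hold-down at (318,250). The rail lies at (432,285), the tape at (128,255) and the glue at (205,360). I'll confirm with a crop and fit the edges.

```bash
python3 - <<'E'
from h import *
np.set_printoptions(precision=4,suppress=True)
im=grab_frame('top'); cal=calibration('top')
save('crop1.png',cv2.resize(im[120:320,130:530],(800,400),interpolation=cv2.INTER_CUBIC))
g=cv2.cvtColor(im,cv2.COLOR_RGB2GRAY).astype(float)
hsv=cv2.cvtColor(im,cv2.COLOR_RGB2HSV)
# fence bottom edge: at columns scan down from fence strip, last tan pixel
pts=[]
for u in list(range(345,362))+list(range(184,226))+list(range(505,528)):
    r0=244+int((u-181)*19/349)
    col=hsv[r0-8:r0+9,u,1].astype(float); d=np.diff(col); i=np.argmin(d)
    pts.append((u,r0-8+i+.5))
pts=np.array(pts); w=np.array([at_z(cal,p,0) for p in pts])
k=np.polyfit(w[:,1],w[:,0],1)
for _ in range(3):
    e=w[:,0]-np.polyval(k,w[:,1]); m=abs(e)<.003; k=np.polyfit(w[m,1],w[m,0],1)
print('fence x = ',k,'n',m.sum(),len(m)); 
o=outline_of('rail','top')[0]; reg=o['region'].astype(np.uint8)
c=max(cv2.findContours(reg,0,1)[0],key=cv2.contourArea)
print('rail score',o['score'],o['rect'])
q=cv2.boxPoints(cv2.minAreaRect(c)); print(q)
wc=np.array([at_z(cal,p,.024) for p in q]); print(wc, np.linalg.norm(np.diff(wc,axis=0),axis=1))
E
```

```text
fence x =  [0.0672 0.5519] n 82 82
rail score 0.69 [364.1, 265.1, 497.4, 308.1]
[[362.5289 291.5582]
 [366.309  261.8575]
 [498.4594 278.6766]
 [494.6793 308.3774]]
[[ 0.4729 -0.017 ]
 [ 0.5347 -0.0265]
 [ 0.4954 -0.3048]
 [ 0.4336 -0.2935]] [0.0626 0.2811 0.0629]
```

View pics/crop1.png

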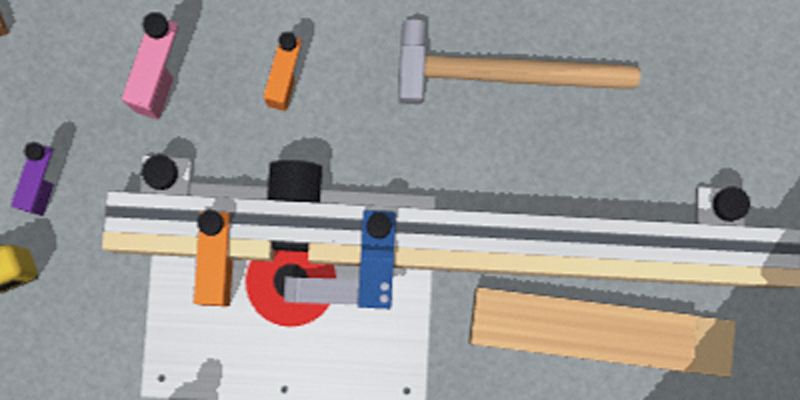

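The crop shows the orange block on the fence at crop (212,265), clearly larger than the loose orange one at (285,70), so it is the stop. The rail is about 28 mm off the fence and 4° askew. Next I shut the fingers and turn to yaw ≈ 1.50, so that tool x is along the feed, y into the fence and z down.

```bash
python3 -m inch '[[0,0,0,0,0,-0.15,1],[0,0,0,0,0,-0.15,1],[0,0,0,0,0,-0.15,1],[0,0,0,0,0,-0.15,1],[0,0,0,0,0,-0.15,1]]'; python3 -m inch '[[0,0,0,0,0,-0.15,1],[0,0,0,0,0,-0.15,1],[0.045,0.012,0,0,0,0,1],[0.045,0.012,0,0,0,0,1],[0.045,0.012,0,0,0,0,1]]'; python3 -c "
from h import *
s=telemetry.observe();print(np.round(s['qpos'],2),s['position'],s['tool_rot'])"
```

```text
clock: 1.7
position: [0.2734, -0.5621, 0.2313]
tool_rot: [3.142, 0.0, 1.209]
force: [0.0, -0.2, -0.6]
grip_width: 0.0123
finger_force: 0.0
clock: 2.2
position: [0.3186, -0.4282, 0.2312]
tool_rot: [3.142, -0.0, 1.502]
force: [2.3, -0.8, 0.3]
grip_width: 0.0003
finger_force: 0.0
[ 1.07  0.39 -0.33  1.83  0.15  0.95  0.61] [ 0.31863286 -0.42822352  0.23117615] [ 3.14150524e+00 -8.16642698e-05  1.50207895e+00]
```

```bash
python3 -m inch '[[0.044,0.013,0,0,0,0,1],[0.044,0.013,0,0,0,0,1],[0.044,0.013,0,0,0,0,1],[0.044,0.013,0,0,0,0,1],[0.044,0.013,0.02,0,0,0,1]]'; python3 -m inch '[[0.044,0.013,0.03,0,0,0,1],[0,0,0.04,0,0,0,1],[0,0,0.04,0,0,0,1],[0,0,0.03,0,0,0,1],[0,0,0,0,0,0,1]]'; python3 - <<'E'
from h import *
np.set_printoptions(precision=4,suppress=True)
s=telemetry.observe();print(np.round(s['qpos'],2),s['position'],s['tool_rot'],s['force'])
im=grab_frame('top'); cal=calibration('top'); save('top2.png',im[200:440,240:560].repeat(2,0).repeat(2,1))
print(proj(cal,s['position']))
E
```

```text
clock: 2.7
position: [0.3997, -0.2136, 0.2129]
tool_rot: [3.138, 0.002, 1.502]
force: [1.6, -0.8, -1.6]
grip_width: 0.0003
finger_force: 0.0
clock: 3.2
position: [0.4113, -0.1746, 0.0714]
tool_rot: [-3.137, -0.002, 1.504]
force: [-0.4, 0.3, 1.2]
grip_width: 0.0001
finger_force: 0.0
[ 0.54  0.54 -0.34  2.16  0.37  0.5  -0.15] [ 0.4113 -0.1746  0.0714] [-3.1367 -0.0016  1.5036] [-0.4058  0.3043  1.158 ]
[445.7218 322.0295]
```

View pics/top2.png

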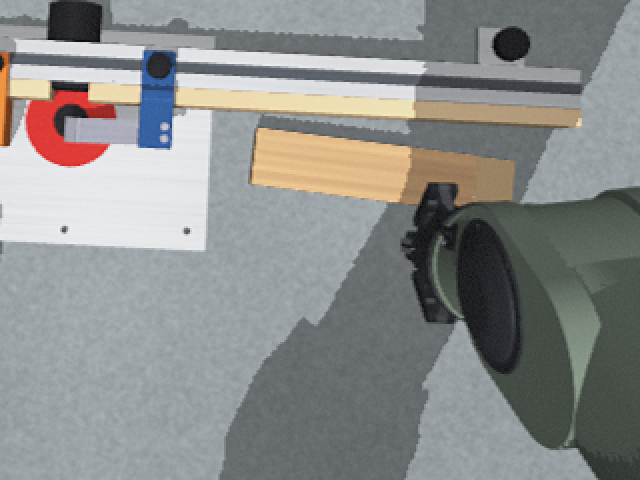

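The gripper at crop (435,250), that is (457,325) in the full picture, stands clear on the near side of the rail and about mid-length. I'll descend beside it and push towards the fence.

```bash
python3 -m inch '[[0,0,0.03,0,0,0,1],[0,0,0.03,0,0,0,1],[0,0,0,0,0,0,1],[0,0,0,0,0,0,1]]'; python3 -m inch '[[0,0.008,0,0,0,0,1],[0,0.008,0,0,0,0,1],[0,0.006,0,0,0,0,1],[0,0.006,0,0,0,0,1],[0,0.005,0,0,0,0,1]]';  python3 -m inch '[[0,0.004,0,0,0,0,1],[0,0.004,0,0,0,0,1],[0,0.004,0,0,0,0,1],[0,0.004,0,0,0,0,1],[0,0.0,0,0,0,0,1]]'
```

```text
clock: 3.65
position: [0.4135, -0.1757, 0.0155]
tool_rot: [3.141, 0.0, 1.503]
force: [-0.2, 0.1, 0.3]
grip_width: -0.0003
finger_force: 0.0
clock: 4.15
position: [0.4464, -0.1778, 0.0141]
tool_rot: [3.141, 0.0, 1.503]
force: [-0.9, -0.2, 0.9]
grip_width: 0.0
finger_force: 0.5
clock: 4.65
position: [0.4624, -0.1788, 0.0139]
tool_rot: [3.141, -0.0, 1.503]
force: [-0.3, -0.4, 0.2]
grip_width: -0.0001
finger_force: 0.0
```

```bash
python3 -m inch '[[0,0.002,0,0,0,0,1],[0,0.002,0,0,0,0,1],[0,0,0,0,0,0,1]]';  python3 -m inch '[[0,0.002,0,0,0,0,1],[0,0.002,0,0,0,0,1],[0,0,0,0,0,0,1]]';python3 -m inch '[[0,0.002,0,0,0,0,1],[0,0,0,0,0,0,1]]'
```

```text
clock: 4.95
position: [0.4659, -0.1791, 0.014]
tool_rot: [-3.142, -0.0, 1.503]
force: [-0.7, -0.0, -0.5]
grip_width: -0.0001
finger_force: 0.1
clock: 5.25
position: [0.4666, -0.1792, 0.0135]
tool_rot: [-3.135, 0.0, 1.502]
force: [-16.5, 3.0, 11.9]
grip_width: -0.0
finger_force: 10.3
clock: 5.45
position: [0.4669, -0.1793, 0.0134]
tool_rot: [-3.132, 0.0, 1.502]
force: [-26.6, 5.0, 20.4]
grip_width: 0.0002
finger_force: 16.3
```

Hard contact at x≈0.466 means the rail is against the fence. I'll back off, rise and check it from the top camera.

```bash
python3 -m inch '[[0,-0.006,0,0,0,0,1],[0,-0.015,0,0,0,0,1],[-0.02,-0.02,-0.03,0,0,0,1],[-0.04,0,-0.04,0,0,0,1],[-0.04,0,-0.01,0,0,0,1]]'; python3 - <<'E'
from h import *
np.set_printoptions(precision=4,suppress=True)
s=telemetry.observe();print(s['position'],s['force'])
im=grab_frame('top'); cal=calibration('top'); save('top3.png',im[200:350,160:560].repeat(2,0).repeat(2,1))
for l,z in dict(rail=0,rail_lead=0,rail_lap=.012,stop=0,holddown=0,leaf_bend=.013).items():
    for r in landmark_of(l,'top')[:2]: print(l,round(r['score'],2),np.round(r['xy'],1),at_z(cal,r['xy'],z))
E
```

```text
clock: 5.95
position: [0.4253, -0.2729, 0.0925]
tool_rot: [3.138, 0.001, 1.505]
force: [0.9, -0.2, 0.0]
grip_width: -0.0002
finger_force: 0.0
[ 0.4253 -0.2729  0.0925] [ 0.9202 -0.173   0.0269]
rail 0.85 [430.9 276. ] [ 0.5036 -0.1684]
rail_lap 0.67 [483.5 275.1] [ 0.5036 -0.2782]
stop 0.98 [216.7 158.6] [0.7664 0.2927]
stop 0.71 [245.  250.8] [0.5633 0.2308]
holddown 0.74 [318.5 257.3] [0.5472 0.0733]
leaf_bend 0.78 [279.8 266.6] [0.5278 0.1556]
```

View pics/top3.png

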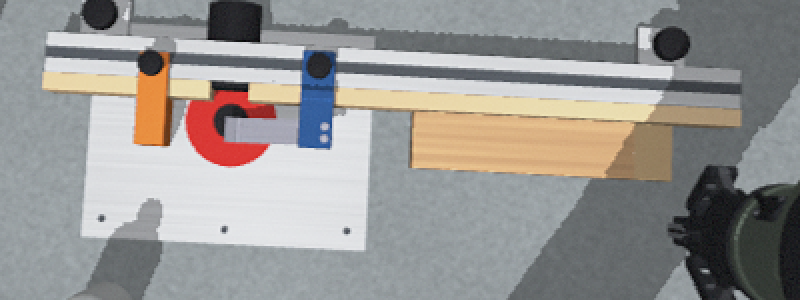

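The rail lies flush along the fence in crop x 411–671. Next I'll find its end edges for the ledge position.

```bash
python3 - <<'E'
from h import *
np.set_printoptions(precision=4,suppress=True)
cal=calibration('top')
im=grab_frame('top')
g=cv2.cvtColor(im,cv2.COLOR_RGB2LAB)[...,2].astype(float)
fr=[];re=[]
for v in range(262,279): 
    d=np.diff(g[v,356:376]); fr.append(356+np.argmax(d)+.5)
for v in range(268,286):
    d=np.diff(g[v,485:506]); re.append(485+np.argmin(d)+.5)
print(np.array(fr),np.array(re))
uf,ur=np.median(fr),np.median(re)
print('front',at_z(cal,(uf,270),0),at_z(cal,(uf,270),.024),'rear z0/z12',at_z(cal,(ur,277),0),at_z(cal,(ur,277),.012))
d=np.diff(g[277:278,440:490].mean(0)); 
E
```

```text
[365.5 365.5 365.5 365.5 365.5 365.5 365.5 365.5 365.5 365.5 365.5 365.5
 365.5 365.5 365.5 365.5 365.5] [495.5 495.5 495.5 495.5 495.5 495.5 495.5 495.5 495.5 495.5 495.5 495.5
 495.5 495.5 495.5 495.5 495.5 495.5]
front [ 0.5185 -0.0274] [ 0.5177 -0.0244] rear z0/z12 [ 0.4994 -0.3089] [ 0.4992 -0.3038]
```

```bash
python3 -m inch '[[0.0005,0.026,0,0,0,0,1],[0.001,0.026,0,0,0,0,1],[0.001,0.0257,0,0,0,0,1],[0,0,0.03,0,0,0,1],[0,0,0.03,0,0,0,1]]'; python3 -m inch '[[0,0,0,0,0,0,1],[0,0,0.01,0,0,0,1],[0,0,0,0,0,0,1]]'; python3 - <<'E'
from h import *
s=telemetry.observe();print(s['position'],s['force'])
im=grab_frame('scene'); save('s4.png',im[240:400,90:330].repeat(3,0).repeat(3,1))
E
```

```text
clock: 6.85
position: [0.5032, -0.2735, 0.0285]
tool_rot: [3.14, 0.0, 1.505]
force: [-0.9, 0.5, -0.7]
grip_width: 0.0001
finger_force: 0.0
clock: 7.15
position: [0.5021, -0.2743, 0.0193]
tool_rot: [-3.141, -0.0, 1.503]
force: [0.5, 0.4, -0.0]
grip_width: 0.0
finger_force: 0.0
[ 0.50212131 -0.27433572  0.01934307] [ 0.50956458  0.37778248 -0.00195326]
```

View pics/s4.png

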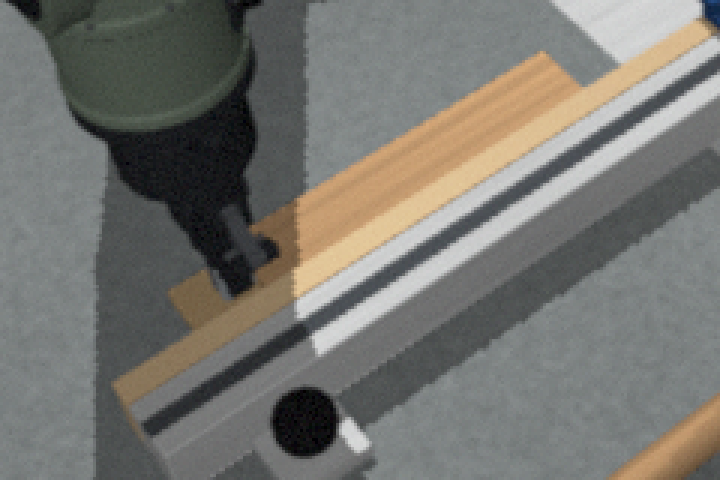

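The fingertips at crop (240,285), that is (170,335) in the full picture, are over the ledge just behind the shoulder, below the rail's top and free of contact. I'll press down in small steps.

```bash
python3 -m inch '[[0,0,0.005,0,0,0,1],[0,0,0.002,0,0,0,1],[0,0,0,0,0,0,1]]'; python3 -m inch '[[0,0,0.002,0,0,0,1],[0,0,0,0,0,0,1]]'; python3 -m inch '[[0,0,0.001,0,0,0,1],[0,0,0,0,0,0,1]]'
```

```text
clock: 7.5
position: [0.502, -0.2747, 0.0124]
tool_rot: [3.142, 0.0, 1.503]
force: [-0.6, -0.0, -0.5]
grip_width: -0.0002
finger_force: 0.0
clock: 7.7
position: [0.5022, -0.2748, 0.0119]
tool_rot: [3.141, 0.001, 1.503]
force: [-9.1, 4.6, 33.9]
grip_width: 0.0002
finger_force: 16.8
clock: 7.9
position: [0.5023, -0.2748, 0.0118]
tool_rot: [3.141, 0.001, 1.503]
force: [-14.7, 8.0, 53.9]
grip_width: -0.0001
finger_force: 26.8
```

```bash
python3 -m inch '[[0,0,-0.0017,0,0,0,1],[0,0,0,0,0,0,1]]'; python3 -m inch '[[0.002,0,0,0,0,0,1],[0.002,0,0,0,0,0,1],[0.002,0,0,0,0,0,1],[0,0,0,0,0,0,1]]'
```

```text
clock: 8.1
position: [0.5024, -0.2749, 0.012]
tool_rot: [3.141, 0.001, 1.503]
force: [-5.3, 2.4, 21.0]
grip_width: -0.0001
finger_force: 10.9
clock: 8.5
position: [0.5027, -0.2699, 0.012]
tool_rot: [3.141, 0.002, 1.502]
force: [-4.2, -3.5, 17.2]
grip_width: -0.0002
finger_force: 8.9
```

```bash
python3 -m inch '[[0.004,0,0,0,0,0,1],[0.005,0,0,0,0,0,1],[0.005,0,0,0,0,0,1],[0.005,0,0,0,0,0,1],[0.005,0,0,0,0,0,1]]'; python3 -m inch '[[0.006,0,0,0,0,0,1],[0.006,0,0,0,0,0,1],[0.006,0,0,0,0,0,1],[0.006,0,0,0,0,0,1],[0.006,0,0,0,0,0,1]]'
```

```text
clock: 9.0
position: [0.5043, -0.2462, 0.0121]
tool_rot: [3.14, 0.002, 1.502]
force: [-3.6, -6.6, 17.0]
grip_width: 0.0003
finger_force: 8.9
clock: 9.5
position: [0.5063, -0.2162, 0.012]
tool_rot: [3.141, 0.002, 1.502]
force: [-4.3, -7.1, 19.5]
grip_width: 0.0
finger_force: 9.5
```

```bash
for i in 1; do python3 -m inch '[[0.006,0,0,0,0,0,1],[0.006,0,0,0,0,0,1],[0.006,0,0,0,0,0,1],[0.006,0,0,0,0,0,1],[0.006,0,0,0,0,0,1]]'; python3 -m inch '[[0.006,0,0,0,0,0,1],[0.006,0,0,0,0,0,1],[0.006,0,0,0,0,0,1],[0.006,0,0,0,0,0,1],[0.006,0,0,0,0,0,1]]'; done; python3 - <<'E'
from h import *
np.set_printoptions(precision=4,suppress=True)
im=grab_frame('top'); cal=calibration('top'); save('top5.png',im[200:350,160:560].repeat(2,0).repeat(2,1))
for l,z in dict(rail=0,rail_lead=0,rail_lap=.012).items():
    for r in landmark_of(l,'top')[:1]: print(l,round(r['score'],2),np.round(r['xy'],1),at_z(cal,r['xy'],z))
E
```

```text
clock: 10.0
position: [0.5084, -0.1863, 0.012]
tool_rot: [3.141, 0.002, 1.501]
force: [-4.1, -5.9, 20.7]
grip_width: 0.0
finger_force: 10.1
clock: 10.5
position: [0.5104, -0.1563, 0.012]
tool_rot: [3.141, 0.002, 1.501]
force: [-5.6, -7.3, 21.1]
grip_width: 0.0001
finger_force: 10.6
rail 0.77 [377.1 270.3] [ 0.5175 -0.0524]
rail_lead 0.92 [308.8 266. ] [0.5288 0.0944]
rail_lap 0.98 [429.4 274.9] [ 0.5057 -0.162 ]
```

View pics/top5.png

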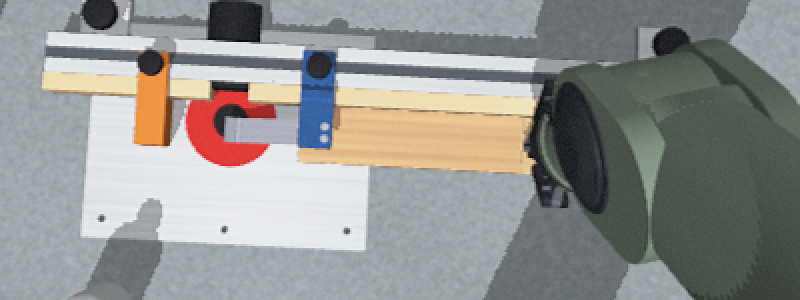

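The rail, in crop x 298–535, is flush to the fence with its front just entering below the blue arm. I'll carry on pressing, slower under the leaf.

```bash
python3 -m inch '[[0.006,0,0,0,0,0,1],[0.006,0,0,0,0,0,1],[0.006,0,0,0,0,0,1],[0.006,0,0,0,0,0,1],[0.006,0,0,0,0,0,1]]'; python3 -m inch '[[0.004,0,0,0,0,0,1],[0.004,0,0,0,0,0,1],[0.004,0,0,0,0,0,1],[0.004,0,0,0,0,0,1],[0.004,0,0,0,0,0,1]]'; python3 -m inch '[[0.004,0,0,0,0,0,1],[0.004,0,0,0,0,0,1],[0.004,0,0,0,0,0,1],[0.004,0,0,0,0,0,1],[0.004,0,0,0,0,0,1]]'
```

```text
clock: 11.2
position: [0.5124, -0.1264, 0.012]
tool_rot: [3.141, 0.002, 1.501]
force: [-4.5, -7.7, 21.9]
grip_width: -0.0001
finger_force: 11.2
clock: 11.7
position: [0.5141, -0.1067, 0.012]
tool_rot: [3.14, 0.002, 1.501]
force: [-4.0, -10.5, 20.1]
grip_width: 0.0001
finger_force: 13.8
clock: 12.2
position: [0.5153, -0.0877, 0.012]
tool_rot: [3.14, 0.003, 1.5]
force: [-2.8, -15.3, 20.0]
grip_width: -0.0
finger_force: 16.7
```

```bash
python3 -m inch '[[0.004,0,0,0,0,0,1],[0.004,0,0,0,0,0,1],[0.004,0,0,0,0,0,1],[0.004,0,0,0,0,0,1],[0.004,0,0,0,0,0,1]]'; python3 -m inch '[[0.004,0,0,0,0,0,1],[0.004,0,0,0,0,0,1],[0.004,0,0,0,0,0,1],[0.004,0,0,0,0,0,1],[0.002,0,0,0,0,0,1]]'; python3 -m inch '[[0.003,0,0,0,0,0,1],[0.003,0,0,0,0,0,1],[0.003,0,0,0,0,0,1],[0.003,0,0,0,0,0,1],[0.002,0,0,0,0,0,1]]'
```

```text
clock: 12.7
position: [0.5167, -0.0669, 0.012]
tool_rot: [3.14, 0.002, 1.501]
force: [-4.5, -10.5, 22.0]
grip_width: 0.0001
finger_force: 16.5
clock: 13.2
position: [0.5179, -0.0487, 0.012]
tool_rot: [3.141, 0.002, 1.502]
force: [-3.9, -9.7, 22.2]
grip_width: -0.0
finger_force: 16.7
clock: 13.7
position: [0.5189, -0.0349, 0.012]
tool_rot: [3.14, 0.002, 1.501]
force: [-3.8, -10.7, 21.1]
grip_width: 0.0001
finger_force: 16.9
```

Now about 15 mm remains, so small steps until the feed force rises.

```bash
python3 -m inch '[[0.003,0,0,0,0,0,1],[0.003,0,0,0,0,0,1],[0.002,0,0,0,0,0,1],[0.002,0,0,0,0,0,1]]'; python3 -m inch '[[0.002,0,0,0,0,0,1],[0.002,0,0,0,0,0,1],[0,0,0,0,0,0,1]]'; python3 -m inch '[[0.002,0,0,0,0,0,1],[0,0,0,0,0,0,1]]'
```

```text
clock: 14.1
position: [0.5195, -0.025, 0.012]
tool_rot: [3.141, 0.002, 1.501]
force: [-2.7, -10.4, 22.7]
grip_width: -0.0003
finger_force: 17.0
clock: 14.4
position: [0.5199, -0.0207, 0.012]
tool_rot: [3.14, 0.002, 1.502]
force: [-4.1, -8.4, 22.6]
grip_width: -0.0002
finger_force: 16.5
clock: 14.6
position: [0.52, -0.0187, 0.012]
tool_rot: [3.141, 0.002, 1.501]
force: [-3.9, -8.6, 24.6]
grip_width: -0.0001
finger_force: 16.6
```

```bash
python3 -m inch '[[0.002,0,0,0,0,0,1],[0,0,0,0,0,0,1]]'; python3 -m inch '[[0.002,0,0,0,0,0,1],[0,0,0,0,0,0,1]]'
```

```text
clock: 14.8
position: [0.5201, -0.0176, 0.012]
tool_rot: [3.141, 0.003, 1.501]
force: [-4.4, -13.5, 23.5]
grip_width: 0.0003
finger_force: 17.6
clock: 15.0
position: [0.52, -0.0175, 0.012]
tool_rot: [3.141, 0.005, 1.499]
force: [-3.4, -23.3, 24.8]
grip_width: 0.0003
finger_force: 20.0
```

It is butted: position stalled and feed force rising to 23 N. I'll relieve the feed force first, then the downward press, ease back and rise.

```bash
python3 -m inch '[[-0.002,0,0,0,0,0,1],[-0.0005,0,-0.0005,0,0,0,1],[0,0,-0.0004,0,0,0,1],[0,0,0,0,0,0,1]]'; python3 -m inch '[[-0.002,0,-0.0001,0,0,0,1],[-0.002,0,-0.0001,0,0,0,1],[-0.003,0,-0.0002,0,0,0,1],[0,0,0,0,0,0,1]]'
```

```text
clock: 15.4
position: [0.5197, -0.0176, 0.0121]
tool_rot: [3.142, 0.002, 1.501]
force: [-0.7, -9.8, 3.2]
grip_width: -0.0
finger_force: 8.6
clock: 15.8
position: [0.5191, -0.0231, 0.0123]
tool_rot: [-3.142, 0.0, 1.502]
force: [0.7, -0.5, 0.3]
grip_width: 0.0
finger_force: 0.0
```

```bash
python3 -m inch '[[0,0,-0.005,0,0,0,1],[0,0,-0.02,0,0,0,1],[-0.01,0,-0.04,0,0,0,1],[-0.04,-0.03,-0.04,0,0,0,1],[-0.05,-0.04,-0.02,0,0,0,1]]'; python3 -m inch '[[-0.04,-0.03,0,0,0,0,1],[-0.04,-0.02,0,0,0,0,1],[0,0,0,0,0,0,1]]';python3 - <<'E'
from h import *
np.set_printoptions(precision=4,suppress=True)
im=grab_frame('top'); cal=calibration('top'); save('top6.png',im[210:310,180:440].repeat(3,0).repeat(3,1))
for l,z in dict(rail=0,rail_lap=.012,tape=0,glue=0,hammer=0).items():
    for r in landmark_of(l,'top')[:1]: print(l,round(r['score'],2),np.round(r['xy'],1),at_z(cal,r['xy'],z))
E
```

```text
clock: 16.3
position: [0.4616, -0.0972, 0.1259]
tool_rot: [3.138, -0.0, 1.505]
force: [1.1, -1.7, 0.1]
grip_width: -0.0001
finger_force: 0.0
clock: 16.6
position: [0.402, -0.1786, 0.1239]
tool_rot: [-3.14, 0.002, 1.496]
force: [0.6, 0.4, -0.7]
grip_width: -0.0001
finger_force: 0.0
rail 0.89 [313.6 266.3] [0.528  0.0841]
rail_lap 0.63 [363.2 269.6] [ 0.519 -0.021]
glue 0.89 [212.  354.4] [0.3467 0.2992]
hammer 0.92 [384.3 154.7] [ 0.7723 -0.0753]
```

View pics/top6.png

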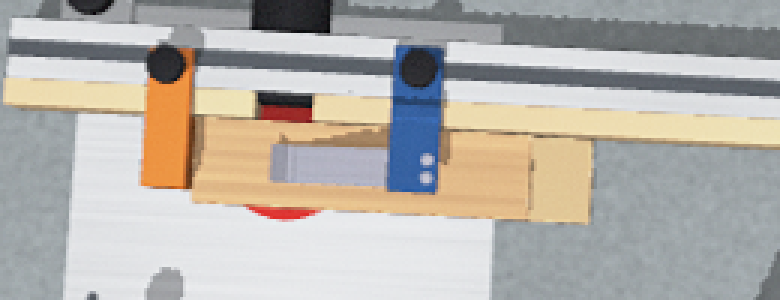

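The picture shows the rail flush to the fence, its front at crop (192,160) hard against the orange stop, and the leaf bearing on its top at (330,165). The fingers are well clear. When the feed stalled the press was firm, and on the way back it was under 3 N, so the rail cannot have been dragged away.

```bash
python3 -c "
from h import *
print(bot.job_done())"
```

```text
the job is handed in; nothing more can be done
None
```

I handed the job in with the rail square against the fence, butted on the orange stop and held under the leaf spring; the hammer and glue bottle showed no real shift in the last picture, the tape was not re-checked but the arm never went near it, and no verdict was returned.

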